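Index and lock a tube rotator for loading

TASK

Get the tube rotator ready for loading: turn its rotor until the orange paddle points straight up and let go of it, then lift the red lock slide out of its notch, shift it to the next notch towards the paddle (the one over the black index wheel) and lower it fully home, so that its nose sits in the wheel's slot and the paddle stays up. Leave all the other things on the bench, and the two vials on the rotator's base, where they are.

Things in the scene. Friction and masses are not known exactly. Their poses are not given: they have to be found in the camera images.
- rotator: Tube rotator, fixed: white base 190 x 380 x 12 mm, two grey posts with steel centres (97 mm tall) carrying the rotor, and a notched aluminium rail. Origin on the bench under the rotor axis, which is 85 mm up; y along the axis and the rail, x away from the robot, z up. Position and yaw vary. Highest parts: slide, rail (134 mm), wheel (130 mm), raised paddle (148 mm).
- rotor (a joint): Angle of the rotor about the rotator's y axis: 0 with the orange paddle straight up, positive with the paddle leaning to the rotator's +x (away from the robot). Starts leaning 0.6 to 1.3 rad. Light friction (about 1 N at the paddle) keeps it where it is left. A pinched paddle can lag the hand a little: check the angle after letting go.
- paddle_grip (a point): Middle of the orange paddle (white stripe), on the rotor at the rotator's y = -5 mm, 50 mm out from the axis; z points out along the paddle, y along the axis. The paddle is 12 mm thick along the axis, 20 mm wide, and reaches from a hub (radius 14 mm) to 63 mm. The shaft is bare for 60 mm either side. Pinched on its flat faces it can pivot between the pads of an upright tool.
- wheel_slot (a point): Mouth of the slot in the black index wheel, on the rotor at the rotator's y = 85 mm, 45 mm out from the axis; z points outwards, the same way as the paddle. The wheel is 90 mm across and 12 mm thick. The slot, between white ticks, is a V 19 mm wide at the rim, about 7 mm at its bottom, 13 mm deep.
- slide: Red lock slide, loose, about 0.12 kg, straddling the rail; starts home in the free notch. Origin: middle of its seat, the underside that rests on the rail's top when home; axes as the rotator's. Saddle 36 x 32 (y) x 10 mm thick, with cheeks 18 mm down both sides of the rail (1.5 mm play) and a tongue, 10 mm wide along y, that goes 10 mm down into a notch. Lifting it 15 mm frees tongue and nose.
- slide_tab (a point): Middle of the slide's grip tab, 26 mm above the slide's origin. The tab is 20 mm along x, 16 mm along y, 32 mm tall, from 10 to 42 mm above the slide's origin; it can be pinched from above either way.
- slide_nose (a point): Lower end of the slide's nose, 62 mm along x from the slide's origin and 14 mm below it. The nose is 7 mm wide along x, 14 mm along y, and hangs from a steel arm 14 mm wide and 10 mm thick, level with the saddle. Home in the lock notch, the nose is about 10 mm deep in the wheel's slot.
- lock_seat (a point): Where the slide's origin is when home in the lock notch: rail top, over the middle of that notch, level with the wheel (rotator's x = -62, y = 85, z = 134 mm; green patch on the rail under it). Axes as the rotator's. The rail is 14 mm thick, its three notches 14 mm wide along y and 13 mm deep, open upwards, 50 mm apart.
- free_seat (a point): The same for the free notch, the middle one, 50 mm from lock_seat along the rotator's +y, where the slide starts. A third, spare notch lies 50 mm farther on and is not used.
- vial_a: Bystander: small glass vial with blue cap, 22 mm across, 42 mm tall, standing on the rotator's base plate on the robot's side. Origin under its centre.
- vial_b: Bystander: the same with a green cap, beside it.
- tip_box: Bystander: blue pipette-tip box with clear lid, 85 x 120 x 68 mm. Origin under its centre.
- tube_rack: Bystander: yellow tube rack, 70 x 160 x 48 mm. Origin under its centre.
- bottle: Bystander: amber bottle, 64 mm across, 150 mm tall. Origin under its centre.
- mouse: Bystander: black computer mouse, 100 x 60 x 33 mm. Origin under its centre.
- marker: Bystander: white and blue marker pen, 130 mm long, 15 mm thick, lying. Origin under the middle of its white part.

How it is judged:
By the outcome, as a careful person would: the job done as asked, in the order asked, and still so for the second after the job is handed in, with the robot touching nothing.
It also fails if it takes over 58 s, if anything falls off the work surface, if the arm or the gripper's body presses on something with over 40 N, if the wrist force passes 120 N, or if a joint passes its speed limit or range.

ROBOT

A 6-joint arm with a two-finger parallel gripper is mounted at the origin on the work surface. World frame = base frame: x ahead of the robot, y to its left, z up, the work surface at z = 0. Lengths are in m, angles in rad, forces in N, time in s.
With the tool pointing down it reaches from about 0.375 to 0.925 m from the base axis. Payload 5.7 kg.
Tool frame: the origin (TCP) lies at the very end of the fingers, on their centre line; the grasp point (between the pads) lies 19 mm behind it; z points along the fingers, y is the line along which they close (so a half turn about z gives the same grasp; the last joint's range is limited). The gripper opens to 88 mm and grips with 3 to 60 N. Pads are 20 mm wide; open, the fingers measure 115 mm over their backs; the gripper's body (75 mm by 178 mm) begins 61 mm behind the grasp point.
Start: joints at [-1.278, 0.359, 1.51, -0, 1.272, -0.115], TCP at [0.238, -0.551, 0.223] pointing down, gripper open.
Joint ranges: [-2.97, 2.97], [-1.01, 2.36], [0.21, 2.38], [-0.96, 4.11], [0.2, 2.71], [-2.98, 2.98]. Speed limits (rad/s): [2.39, 2.39, 3.14, 3.14, 3.14, 3.14].

INTERFACE

Orientations are given as [roll, pitch, yaw] about the fixed x, y, z axes, in that order (R = Rz(yaw) Ry(pitch) Rx(roll)).
In Python, from cell import env, vision, order gives the robot as it stands (env), with the cameras (vision) and the job (order).
- The arm moves only by the tool send_path, called after ">>>" as a command line: name --argument value ..., lists and objects as JSON in quotes. Schema: {"type":"object","properties":{"segments":{"type":"array","items":{"type":"object","properties":{"tx":{"type":"number"},"ty":{"type":"number"},"tz":{"type":"number"},"ax":{"type":"number"},"ay":{"type":"number"},"az":{"type":"number"}},"additionalProperties":false},"minItems":1,"maxItems":20},"jaw":{"type":"number"},"only":{"type":"string"},"quiet":{"type":"boolean"},"lines":{"type":"string"}},"required":["segments"],"additionalProperties":false}. segments is a list of rows, 1 to 20 of them, each an object with the fields tx, ty, tz (the shift in fractions of the full range, 1 being 0.75 m), ax, ay, az (a rotation vector in normalised numbers (1 is 4 rad)); a field left out counts as zero; each row is the pose to reach, as a shift and turn from the pose commanded when the call began, along the tool's axes at that moment; what a row does not reach only later rows make up. A row lasts 1/12 s, in which the tool goes at most 0.0417 m and 0.125 rad, less where a joint would pass 70% of its speed; a pose out of reach is approached as far as the arm can. jaw is the finger opening in m, set as the call begins (left out keeps the last). The fingers move at their own pace and stop on an object; the grip force is fixed at half the most. Time passes only in rows, so rows that do not move let the fingers close. The tool returns the time, the measured TCP pose, the force, the opening and the grip force at its end. only (a regular expression) keeps the lines of the reply that match it, lines (a string "A,B") keeps lines A to B, and quiet returns only ok. Shift and turn numbers lie between -1 and 1, and a call with a number outside is refused. Input that does not fit is refused with a message, and nothing moves.
- env.read_state(): the state, without advancing time (a new reading comes with each control period).
- vision.snapshot(name): name is "scene" or "top" or "wrist"; returns the picture (400x640x3 uint8, red, green, blue); there is no depth.
- vision.camera_params(name): a dict with "fx", "fy", "cx", "cy" (pixels), "rvec" (rotation vector, rad) and "tvec" (3), from world to camera coordinates, as OpenCV has them; the wrist camera has in their place "T_tool_cam" (4x4, takes a point from camera to tool coordinates, whose origin is the TCP and whose axes are the flange's). Camera axes: x right, y down, z forward; pixel columns grow to the right and rows downward; lengths in m; the calibration is good to about 2 mm. A picture is of the moment at which its call begins: read the wrist's pose just before it. camera_params takes no time and is no camera call.
- order.close_job(): hands the job in; it is judged then, once.
The state is a dict: "clock": time; "joint_positions": joint angles; "qd": joint speeds; "tau": joint torques, N m; "position": TCP position; "eef_rot": TCP orientation; "contact_force": force on the tool from outside, world axes, zero at the start; "torque": the same for the moment, N m; "grip_width": finger opening in m; "gripper_force": force on a finger pad.
Only numpy, scipy, OpenCV 4.12 (cv2) and the standard library are available. Lean on these libraries where they do the work, as an engineer would, in place of code of your own. Each camera call takes 0.05 s, during which the arm holds its last target. There are 200 camera calls.

## Working session

There is one attempt and no reset: what is moved stays moved. The work goes in short steps, Python scripts to look and compute and a tool call to move; the robot and the scene stay as the last step left them, time stands still between calls to the robot, and variables do not carry over. Pictures are saved under pics/ and viewed, at most 10 in all, crops included, and the job is handed in when it is done.

```bash
ls; mkdir -p pics; python3 - <<'E'
from cell import env, vision, order
import cv2
for n in("scene","top"):
    cv2.imwrite(f"pics/{n}0.png",cv2.resize(vision.snapshot(n)[:,:,::-1],(800,500),interpolation=cv2.INTER_CUBIC))
    print(vision.camera_params(n))
print(vision.camera_params("wrist"));s=env.read_state();print(s['position'],s['eef_rot'],s['clock'])
E
```

```text
cell.py
pics
{'fx': 371.689460769506, 'fy': 371.689460769506, 'cx': 319.1984499472681, 'cy': 199.7472400067853, 'rvec': array([ 1.4025923 ,  2.39474816, -0.66558387]), 'tvec': array([ 0.27197747, -0.27628078,  1.45344696])}
{'fx': 431.2354855246315, 'fy': 431.2354855246315, 'cx': 316.91359815272745, 'cy': 194.8307962723891, 'rvec': array([ 2.14398947, -2.14071179,  0.16547199]), 'tvec': array([-0.03020116,  0.50027552,  1.50153677])}
{'fx': 339.1179423897501, 'fy': 339.1179423897501, 'cx': 324.6973506325459, 'cy': 198.80796878470161, 'T_tool_cam': array([[ 7.28989834e-05, -9.57126715e-01, -2.89669546e-01,
         7.91436340e-02],
       [ 9.99999579e-01,  3.34856765e-04, -8.54771951e-04,
         5.70317724e-05],
       [ 9.15122877e-04, -2.89669361e-01,  9.57126336e-01,
        -1.63175656e-01],
       [ 0.00000000e+00,  0.00000000e+00,  0.00000000e+00,
         1.00000000e+00]])}
[ 0.23774975 -0.55022325  0.22192461] [-3.13999417e+00 -1.35334994e-04  4.07841595e-01] 0.1
```

View pics/scene0.png

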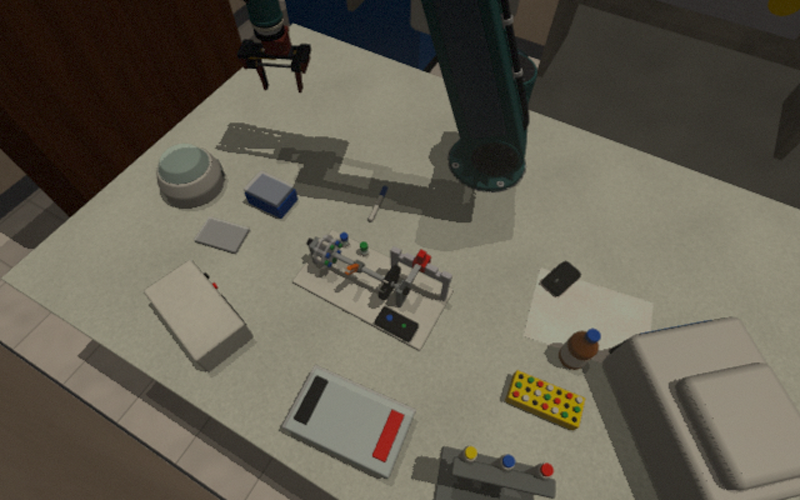

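View pics/top0.png

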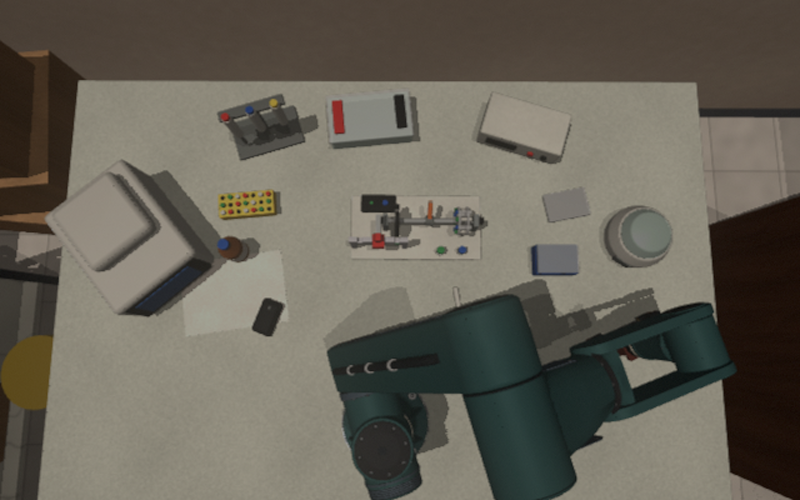

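The scene picture shows the rotator at about (375,290) of 800x500, and the top picture shows it at (415,227), with its y axis pointing left. I'll enlarge both.

```bash
cat > h.py <<'E'
import numpy as np,cv2
from scipy.spatial.transform import Rotation as R
from scipy.optimize import least_squares
from cell import env, vision, order
def cam(n,s=None):
    p=vision.camera_params(n);K=np.array([[p['fx'],0,p['cx']],[0,p['fy'],p['cy']],[0,0,1]])
    if n!='wrist': return K,R.from_rotvec(p['rvec']).as_matrix(),np.array(p['tvec'])
    s=s or env.read_state();T=np.eye(4);T[:3,:3]=R.from_euler('xyz',s['eef_rot']).as_matrix();T[:3,3]=s['position']
    M=np.linalg.inv(T@p['T_tool_cam']);return K,M[:3,:3],M[:3,3]
def proj(c,X):
    q=(np.atleast_2d(X)@c[1].T+c[2])@c[0].T;return q[:,:2]/q[:,2:]
def tri(obs): # [(cam,uv)]
    r=least_squares(lambda X:np.concatenate([proj(c,X)[0]-u for c,u in obs]),[.6,0,.1]);return r.x,r.fun
def onz(c,u,z):
    d=c[1].T@np.linalg.inv(c[0])@np.array([*u,1]);o=-c[1].T@c[2];return o+d*(z-o[2])/d[2]
def crop(im,x0,y0,w,h,k,fn=None):
    o=cv2.resize(im[y0:y0+h,x0:x0+w,::-1],None,fx=k,fy=k,interpolation=cv2.INTER_CUBIC)
    if fn:cv2.imwrite(fn,o)
    return o
E
python3 - <<'E'
from h import *
a=crop(vision.snapshot('top'),270,145,130,70,6);b=crop(vision.snapshot('scene'),230,180,133,100,6)
a=a[:, :780];b=b[:,:780]
cv2.imwrite('pics/t1.png',a);cv2.imwrite('pics/s1.png',b)
c=cam('top')
for u in[(350,195),(480,195),(480,259),(350,259)]:print(onz(c,np.array(u)*.8,.012))
E
```

```text
[0.64889289 0.106717   0.012     ]
[ 0.64956201 -0.27644888  0.012     ]
[ 0.45950864 -0.27221384  0.012     ]
[0.45891011 0.10396616 0.012     ]
```

View pics/t1.png

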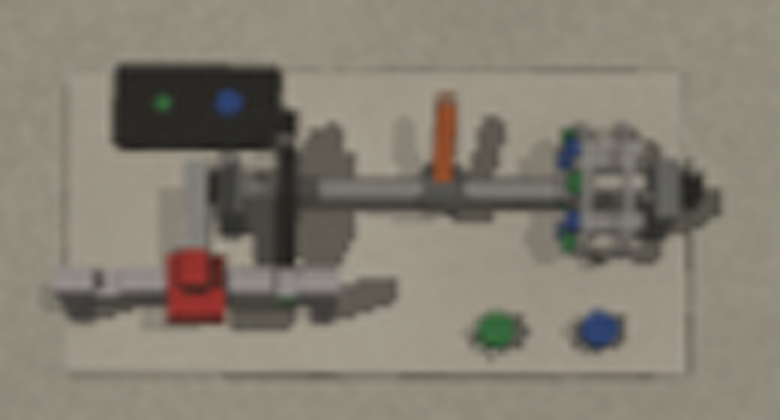

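View pics/s1.png

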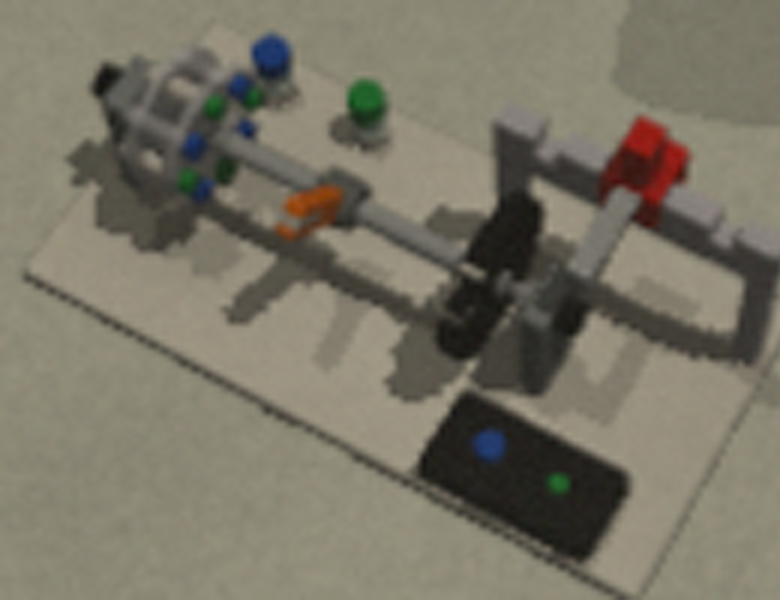

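Careful with the scale: shifts go in shares of 0.75 m and turns go in shares of 4 rad. That gives: 0.479 m / 0.75 = 0.6387, -0.372 m / 0.75 = -0.496, 0.408 rad / 4 = 0.102.

>>> send_path --segments '[{"tx": 0.6387, "ty": -0.496, "tz": -0.104, "az": 0.102}, {"tx": 0.6387, "ty": -0.496, "tz": -0.104, "az": 0.102}, {"tx": 0.6387, "ty": -0.496, "tz": -0.104, "az": 0.102}, {"tx": 0.6387, "ty": -0.496, "tz": -0.104, "az": 0.102}, {"tx": 0.6387, "ty": -0.496, "tz": -0.104, "az": 0.102}, {"tx": 0.6387, "ty": -0.496, "tz": -0.104, "az": 0.102}, {"tx": 0.6387, "ty": -0.496, "tz": -0.104, "az": 0.102}, {"tx": 0.6387, "ty": -0.496, "tz": -0.104, "az": 0.102}, {"tx": 0.6387, "ty": -0.496, "tz": -0.104, "az": 0.102}, {"tx": 0.6387, "ty": -0.496, "tz": -0.104, "az": 0.102}, {"tx": 0.6387, "ty": -0.496, "tz": -0.104, "az": 0.102}, {"tx": 0.6387, "ty": -0.496, "tz": -0.104, "az": 0.102}, {"tx": 0.6387, "ty": -0.496, "tz": -0.104, "az": 0.102}, {"tx": 0.6387, "ty": -0.496, "tz": -0.104, "az": 0.102}, {"tx": 0.6387, "ty": -0.496, "tz": -0.104, "az": 0.102}, {"tx": 0.6387, "ty": -0.496, "tz": -0.104, "az": 0.102}, {"tx": 0.6387, "ty": -0.496, "tz": -0.104, "az": 0.102}, {"tx": 0.6387, "ty": -0.496, "tz": -0.104, "az": 0.102}]' --jaw 0.05

```text
clock: 1.7
position: [0.5295, -0.0197, 0.3002]
eef_rot: [3.141, 0.001, 0.0]
contact_force: [-0.4, 0.5, -0.1]
grip_width: 0.0499
gripper_force: 0.0
```

```bash
python3 - <<'E'
from h import *
import pickle
s=env.read_state();im=vision.snapshot('wrist');pickle.dump((s['position'],s['eef_rot'],im),open('w1.pkl','wb'));print(s['position'],s['eef_rot'])
cv2.imwrite('pics/w1.png',cv2.resize(im[:,:,::-1],(800,500),interpolation=cv2.INTER_CUBIC))
E
```

```text
[ 0.52946862 -0.01970104  0.30022606] [3.14115701e+00 1.28454109e-03 4.18888321e-04]
```

View pics/w1.png

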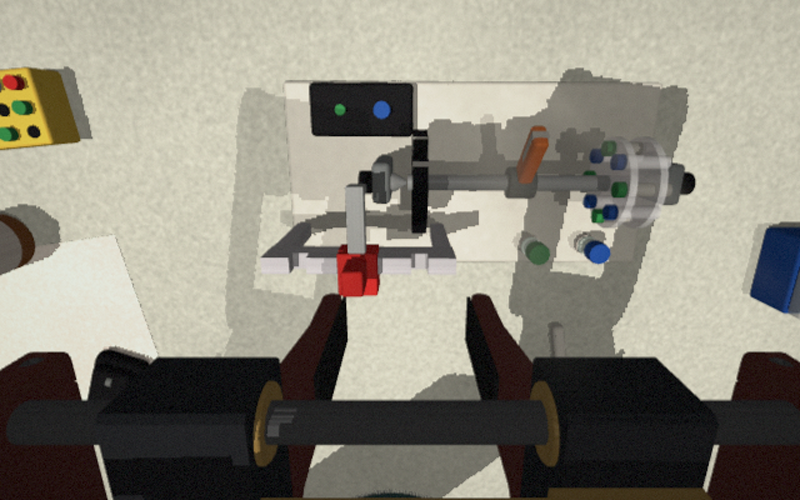

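The wrist view shows the slide tab top at (352,284), the paddle from hub (521,182) to tip (540,130), the wheel at (420,180) and the rail end at (448,265). I'll take a second wrist view with a baseline along y.

Converted, 0.1 m / 0.75 = 0.1333.

>>> send_path --segments '[{"ty": 0.1333}, {"ty": 0.1333}, {"ty": 0.1333}, {"ty": 0.1333}]'

```text
clock: 2.08
position: [0.5292, -0.1243, 0.3004]
eef_rot: [3.14, 0.001, -0.006]
contact_force: [0.7, 0.1, -0.4]
grip_width: 0.0502
gripper_force: 0.0
```

```bash
python3 - <<'E'
from h import *
import pickle
s=env.read_state();im=vision.snapshot('wrist');pickle.dump((s['position'],s['eef_rot'],im),open('w2.pkl','wb'))
im1=pickle.load(open('w1.pkl','rb'))[2]
# stacked crops, scale 2.2
a=crop(im1,195,60,365,136,2.19)[:297];b=crop(im,110,60,365,136,2.19)[:297]
cv2.imwrite('pics/w12.png',np.vstack([a,b]));print(a.shape)
E
```

```text
(297, 799, 3)
```

View pics/w12.png

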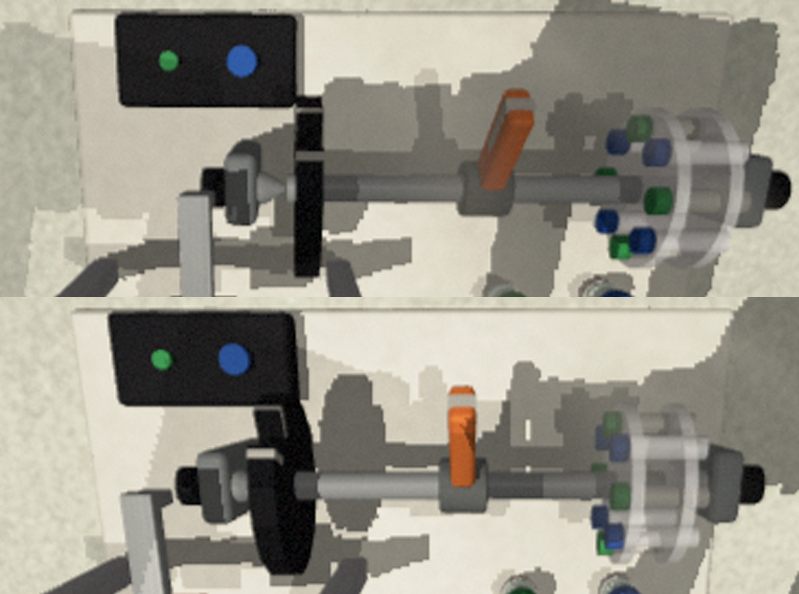

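```bash
python3 - <<'E'
from h import *
import pickle
A=pickle.load(open('w1.pkl','rb'));B=pickle.load(open('w2.pkl','rb'))
cv2.imwrite('pics/sl.png',np.vstack([crop(A[2],200,185,170,58,4.7)[:272,:799],crop(B[2],110,185,170,58,4.7)[:272,:799]]))
c=[cam('wrist',dict(position=a[0],eef_rot=a[1])) for a in(A,B)]
def pt(n,u,v,k=2.19,x0=(195,110),y0=60,h=297):
    o=[]
    for i,p in enumerate((u,v)):
        o.append((c[i],np.array([(p[0]+.5)/k-.5+x0[i],(p[1]-i*h+.5)/k-.5+y0])))
    X,r=tri(o);print(n,X.round(4),r.round(1));return X
pt('stripe',(518,103),(461,402));pt('slot',(309,131),(266,438));pt('armtip',(195,194),(139,493))
pt('plateTL',(72,10),(75,310));pt('hub',(487,188),(463,485));pt('paddle root',(496,183),(462,480));pt('tip',(518,92),(462,389))
E
```

```text
stripe [ 0.5983 -0.1208  0.1304] [-0.   0.6 -0.  -0.6]
slot [ 0.5838 -0.0309  0.1147] [-0.   2.1 -0.  -2.1]
armtip [0.5609 0.0191 0.1415] [-0.   0.1 -0.  -0.1]
plateTL [0.6464 0.1029 0.0045] [-0.   0.1 -0.  -0.1]
hub [ 0.5565 -0.1209  0.0911] [-0.   0.1 -0.  -0.1]
paddle root [ 0.5611 -0.1206  0.1073] [-0.   0.1 -0.  -0.1]
tip [ 0.6032 -0.1212  0.1274] [-0.   0.1 -0.  -0.1]
```

View pics/sl.png

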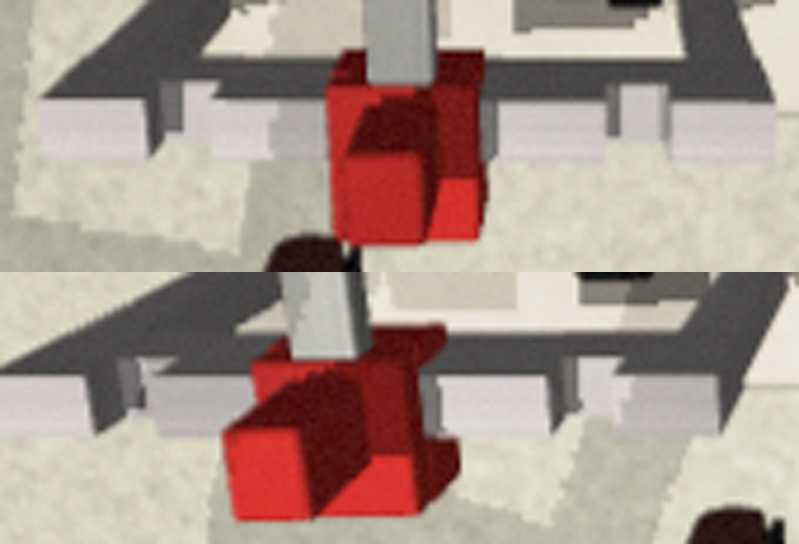

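```bash
cat > fit.py <<'E'
from h import *
import pickle
A=pickle.load(open('w1.pkl','rb'));B=pickle.load(open('w2.pkl','rb'))
c=[cam('wrist',dict(position=a[0],eef_rot=a[1])) for a in(A,B)]
def px(u,v,k,x0,y0,h): return [np.array([(p[0]+.5)/k-.5+x0[i],(p[1]-i*h+.5)/k-.5+y0]) for i,p in enumerate((u,v))]
P=lambda u,v:px(u,v,2.19,(195,110),60,297)
S=lambda u,v:px(u,v,4.7,(200,110),185,272)
O={'tab':S((384,198),(268,474)),'lock':S((637,130),(585,405)),'arm':P((195,194),(139,493)),'hub':P((487,188),(463,485)),'stripe':P((518,103),(461,402)),'tip':P((518,92),(461,389)),'slot':P((309,131),(266,438))}
for n in('tab','lock','arm','stripe','tip'):
    X,r=tri(list(zip(c,O[n])));print(n,X.round(4),r.round(1))
def model(p):
    x,y,w,t,dz=p
    s,co=np.sin(t),np.cos(t);f=lambda r,e,y:[r*s-e*co,y,.085+r*co+e*s]
    L={'tab':[-.062,.135,.176],'lock':[-.062,.085,.134],'arm':[.0035,.135,.144],'stripe':f(.05,.01,-.005),'tip':f(.063,.01,-.005),'slot':f(.045,0,.085)}
    Rz=R.from_euler('z',w).as_matrix();return {k:Rz@np.array(v)+[x,y,dz] for k,v in L.items()}
def res(p,d=0):
    M=model(p);r={k:np.concatenate([proj(c[i],M[k])[0]-O[k][i] for i in(0,1)]) for k in M}
    return r if d else np.concatenate(list(r.values()))
f=least_squares(res,[.556,-.116,0,1,0],loss='soft_l1');print(f.x.round(4))
for k,v in res(f.x,1).items():print(k,v.round(1),model(f.x)[k].round(4))
E
python3 fit.py
```

```text
tab [0.4945 0.0197 0.1752] [-0.   0.1 -0.  -0.1]
lock [ 0.4932 -0.0306  0.1318] [-0.   0.2 -0.  -0.2]
arm [0.5609 0.0191 0.1415] [-0.   0.1 -0.  -0.1]
stripe [ 0.5983 -0.1208  0.1304] [-0.   0.6 -0.  -0.6]
tip [ 0.6032 -0.1208  0.1288] [-0.   0.1 -0.  -0.1]
[ 5.573e-01 -1.160e-01  2.300e-03  9.663e-01  6.000e-04]
tab [ 0.8  0.2  0.2 -0. ] [0.495  0.0188 0.1766]
lock [ 0.7 -0.6 -0.3 -0.9] [ 0.4951 -0.0312  0.1346]
arm [-0.3  1.  -1.2  0.8] [0.5605 0.019  0.1446]
stripe [-2.9  6.1  0.3  5. ] [ 0.5928 -0.121   0.1223]
tip [ 0.4 -0.1  0.1 -0.3] [ 0.6035 -0.1209  0.1296]
slot [  0.   -8.6   0.1 -12.8] [ 0.5941 -0.031   0.1112]
```

```bash
cat >> fit.py <<'E'
im=B[2];u0=320
for v in range(97,150,1): print(v,im[v,u0-1:u0+2].mean(0).astype(int),end=' | ' if v%4 else '\n')
print()
for t in(.6,.7,.8,.9,1.0,1.1):
    q=lambda r,e:round(float(proj(c[1],R.from_euler('z',.002).as_matrix()@[r*np.sin(t)-e*np.cos(t),-.005,.085+r*np.cos(t)+e*np.sin(t)]+[.5573,-.116,0])[0,1]),1)
    print(t,'top edge r=14,44,50,56,63:',[q(r/1e3,.01) for r in(14,44,50,56,63)],'low end',q(.063,-.01))
for x in(264,276):
  u0=int(110+x/2.19);print('wheel',u0)
  for v in range(97,150): print(v,im[v,u0-1:u0+2].mean(0).astype(int),end=' | ' if v%4 else '\n')
E
python3 fit.py|tail -48
```

```text
101 [191 115  74] | 102 [197 100  45] | 103 [197 100  45] | 104 [187 139 109]
105 [182 169 153] | 106 [179 173 160] | 107 [179 173 160] | 108 [179 173 160]
109 [186 163 140] | 110 [200 123  85] | 111 [206 105  48] | 112 [205 104  48]
113 [216 110  50] | 114 [228 121  56] | 115 [231 133  62] | 116 [232 129  61]
117 [220 114  52] | 118 [195  98  43] | 119 [191  96  43] | 120 [206 104  46]
121 [213 108  49] | 122 [195  99  47] | 123 [183  94  42] | 124 [182  92  40]
125 [184  93  43] | 126 [182  92  40] | 127 [183  91  41] | 128 [183  92  41]
129 [182  91  39] | 130 [184  94  42] | 131 [182  92  41] | 132 [183  92  42]
133 [182  92  41] | 134 [182  91  39] | 135 [181  91  41] | 136 [181  91  40]
137 [182  92  42] | 138 [182  93  42] | 139 [183  92  42] | 140 [181  92  42]
141 [181  92  43] | 142 [179  91  39] | 143 [182  93  42] | 144 [181  91  41]
145 [181  91  41] | 146 [131  82  52] | 147 [104  97  90] | 148 [103 102  99]
149 [101 102  97] | 
0.6 top edge r=14,44,50,56,63: [146.5, 132.8, 129.7, 126.6, 122.8] low end 104.0
0.7 top edge r=14,44,50,56,63: [144.8, 128.3, 124.7, 120.9, 11
[... 1396 characters left out ...]
  9 13] | 107 [10 10 10] | 108 [13 15 15]
109 [53 51 48] | 110 [104 100  93] | 111 [79 76 72] | 112 [33 32 30]
113 [19 20 21] | 114 [19 17 16] | 115 [21 21 19] | 116 [17 19 19]
117 [22 22 22] | 118 [20 19 21] | 119 [22 22 23] | 120 [25 24 24]
121 [17 17 18] | 122 [21 21 22] | 123 [18 17 18] | 124 [ 9 12 13]
125 [8 8 7] | 126 [11 11 11] | 127 [14 14 15] | 128 [13 12 14]
129 [40 40 38] | 130 [65 63 60] | 131 [84 81 77] | 132 [95 91 86]
133 [84 80 76] | 134 [57 54 52] | 135 [26 26 25] | 136 [12 11 11]
137 [11  7 11] | 138 [9 9 8] | 139 [10 10  9] | 140 [6 7 6]
141 [7 7 7] | 142 [9 8 8] | 143 [10 10 10] | 144 [14 11 14]
145 [ 7 11  9] | 146 [6 4 7] | 147 [7 7 9] | 148 [ 9 11 13]
149 [10 11 10] |
```

```bash
python3 - <<'E'
import io,contextlib
with contextlib.redirect_stdout(io.StringIO()): exec(open('fit.py').read())
for t in(.6,.65,.7,.75,.8,.9,1.):
    q=lambda i,a,y,r=.0455:round(float(proj(c[i],[.5573+r*np.sin(a),-.116+y,.085+r*np.cos(a)])[0,1]),1)
    print(t,[[q(i,t+d,.085) for d in(.24,-.24)] for i in(0,1)],'lowend v1',round(float(proj(c[0],[.5573+.063*np.sin(t)+.01*np.cos(t),-.121,.085+.063*np.cos(t)-.01*np.sin(t)])[0,1]),1))
print('obs',(109.1,130.6),(110.1,131.3),'tip v1',88/2.19+60)
E
```

```text
0.6 [[114.1, 133.6], [114.5, 134.0]] lowend v1 104.2
0.65 [[112.5, 131.3], [112.9, 131.7]] lowend v1 101.7
0.7 [[111.0, 129.1], [111.4, 129.5]] lowend v1 99.3
0.75 [[109.6, 126.9], [110.0, 127.3]] lowend v1 97.1
0.8 [[108.3, 124.8], [108.7, 125.2]] lowend v1 95.0
0.9 [[106.0, 120.7], [106.4, 121.1]] lowend v1 91.4
1.0 [[104.2, 116.9], [104.6, 117.3]] lowend v1 88.4
obs (109.1, 130.6) (110.1, 131.3) tip v1 100.18264840182648
```

θ ≈ 0.69 rad fits both slot ticks and the paddle end, in both views. The rotator is at (0.557, -0.116) with yaw ≈ 0. I'm going down over the paddle at (0.589, -0.121).

Converted, 0.196 m / 0.75 = 0.2613, 0.059 m / 0.75 = 0.0787.

>>> send_path --segments '[{"tx": 0.0547, "ty": 0.0013}, {"tx": 0.0787, "ty": 0.0013, "tz": 0.0267}, {"tx": 0.0787, "ty": 0.0013, "tz": 0.08}, {"tx": 0.0787, "ty": 0.0013, "tz": 0.1333}, {"tx": 0.0787, "ty": 0.0013, "tz": 0.1867}, {"tx": 0.0787, "ty": 0.0013, "tz": 0.2267}, {"tx": 0.0787, "ty": 0.0013, "tz": 0.2467}, {"tx": 0.0787, "ty": 0.0013, "tz": 0.2613}, {"tx": 0.0787, "ty": 0.0013, "tz": 0.2613}, {"tx": 0.0787, "ty": 0.0013, "tz": 0.2613}]'

```text
clock: 2.97
position: [0.5891, -0.1202, 0.105]
eef_rot: [-3.141, 0.0, -0.0]
contact_force: [0.2, -0.5, -0.2]
grip_width: 0.0498
gripper_force: 0.0
```

>>> send_path --segments '[{}, {}, {}, {}, {}, {}]' --jaw 0.0

```text
clock: 3.47
position: [0.5892, -0.1203, 0.105]
eef_rot: [3.142, -0.0, -0.0]
contact_force: [-0.5, 0.3, -0.9]
grip_width: 0.0134
gripper_force: 0.0
```

Converted, -0.0318 m / 0.75 = -0.0424, -0.0268 m / 0.75 = -0.0357.

>>> send_path --segments '[{}, {}, {"tx": -0.0036, "tz": -0.0029}, {"tx": -0.0076, "tz": -0.0055}, {"tx": -0.012, "tz": -0.008}, {"tx": -0.0164, "tz": -0.01}, {"tx": -0.0212, "tz": -0.0117}, {"tx": -0.026, "tz": -0.0132}, {"tx": -0.0309, "tz": -0.0143}, {"tx": -0.0357, "tz": -0.0149}, {"tx": -0.0424, "tz": -0.0152}, {"tx": -0.0424, "tz": -0.0152}, {"tx": -0.0424, "tz": -0.0152}]'

```text
clock: 4.55
position: [0.56, -0.121, 0.1167]
eef_rot: [3.141, -0.006, -0.001]
contact_force: [6.4, -2.0, -3.1]
grip_width: 0.0116
gripper_force: 30.0
```

Converted, -0.003 m / 0.75 = -0.004.

>>> send_path --segments '[{"tx": -0.004}, {"tx": -0.004}, {"tx": -0.004}]'

```text
clock: 4.8
position: [0.5578, -0.1209, 0.117]
eef_rot: [3.14, -0.007, -0.001]
contact_force: [6.3, -2.9, -2.7]
grip_width: 0.0116
gripper_force: 30.0
```

>>> send_path --segments '[{}, {}, {}, {}, {"tz": -0.0533}, {"tz": -0.1067}, {"ty": -0.0533, "tz": -0.16}, {"tx": -0.0267, "ty": -0.08, "tz": -0.2}, {"tx": -0.0267, "ty": -0.08, "tz": -0.2}, {"tx": -0.0267, "ty": -0.08, "tz": -0.2}]' --jaw 0.05

```text
clock: 5.63
position: [0.5346, -0.059, 0.2689]
eef_rot: [3.141, -0.004, 0.002]
contact_force: [-0.7, 0.2, -1.0]
grip_width: 0.0498
gripper_force: 0.0
```

```bash
python3 - <<'E'
from h import *
import pickle
s=env.read_state();im=vision.snapshot('wrist');pickle.dump((s['position'],s['eef_rot'],im),open('w3.pkl','wb'))
c=cam('wrist',s)
q=proj(c,[[.5573,-.121,.148],[.5573,-.031,.130],[.495,-.031,.134]]);print(s['position'],q)
x0,y0=(q.min(0)-60).astype(int);x0=max(x0,0);y0=max(y0,0);w,h=250,170;print(x0,y0)
crop(im,x0,y0,w,h,3.2,'pics/w3.png')
E
```

```text
[ 0.53460463 -0.05903391  0.26885124] [[397.44811381 166.272995  ]
 [293.51552496 162.19982253]
 [294.74267903 228.34730326]]
233 102
```

View pics/w3.png

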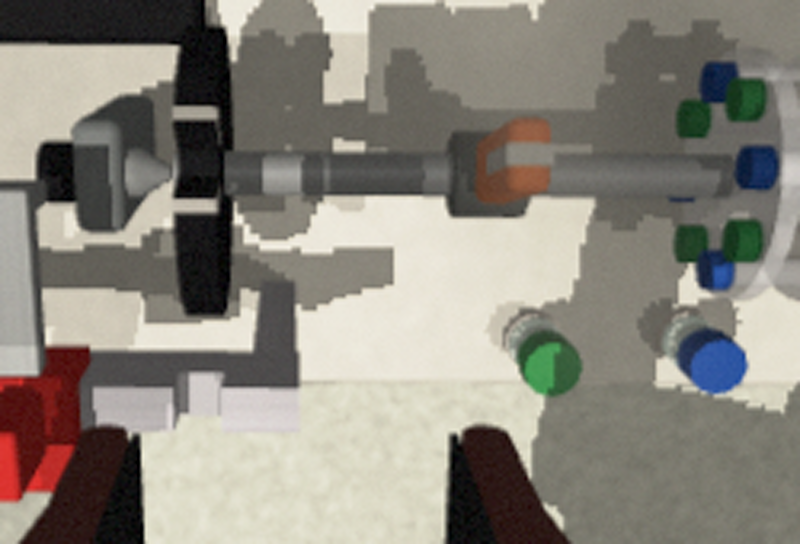

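```bash
python3 - <<'E'
from h import *
import pickle
p,r,im=pickle.load(open('w3.pkl','rb'));c=cam('wrist',dict(position=p,eef_rot=r))
o=lambda v:round(102+(v+.5)/3.2-.5,1)
print('obs ticks',o(112),o(206),'end',o(118),o(153),o(202),'shaft',o(152),o(195))
f=lambda x,y,z:round(float(proj(c,[.5573+x,-.116+y,z])[0,1]),1)
for t in(0,.1,.2,.3,.4):
    g=lambda rr,e,y:f(rr*np.sin(t)+e*np.cos(t),y,.085+rr*np.cos(t)-e*np.sin(t))
    print(t,'ticks',[f(.0455*np.sin(t+d),.085,.085+.0455*np.cos(t+d)) for d in(.24,-.24)],'end',[g(.063,e,-.005) for e in(.01,0,-.01)])
print('shaft',f(.005,-.03,.085),f(-.005,-.03,.085))
E
```

```text
obs ticks 136.7 166.0 end 138.5 149.5 164.8 shaft 149.2 162.6
0 ticks [150.1, 173.8] end [154.6, 166.3, 177.7]
0.1 ticks [145.0, 169.1] end [146.9, 158.9, 170.7]
0.2 ticks [140.0, 164.3] end [139.4, 151.4, 163.3]
0.3 ticks [135.2, 159.3] end [132.0, 143.9, 155.7]
0.4 ticks [130.7, 154.2] end [125.0, 136.5, 148.1]
shaft 149.6 159.3
```

The paddle still leans about +0.2 rad: the end face and the ticks agree that it pivoted in the grip. I'll turn the tool 90° and close on the paddle's edges, centred on the axis, which squares it upright.

Converted, 0.15 m / 0.75 = 0.2, 0.06 m / 0.75 = 0.08, -1.571 rad / 4 = -0.3928.

>>> send_path --segments '[{"tx": 0.0307, "ty": 0.0533, "az": -0.03}, {"tx": 0.0307, "ty": 0.08, "az": -0.06}, {"tx": 0.0307, "ty": 0.08, "az": -0.09}, {"tx": 0.0307, "ty": 0.08, "az": -0.12}, {"tx": 0.0307, "ty": 0.08, "az": -0.15}, {"tx": 0.0307, "ty": 0.08, "az": -0.18}, {"tx": 0.0307, "ty": 0.08, "az": -0.21}, {"tx": 0.0307, "ty": 0.08, "az": -0.24}, {"tx": 0.0307, "ty": 0.08, "az": -0.27}, {"tx": 0.0307, "ty": 0.08, "az": -0.3}, {"tx": 0.0307, "ty": 0.08, "az": -0.33}, {"tx": 0.0307, "ty": 0.08, "tz": 0.0267, "az": -0.36}, {"tx": 0.0307, "ty": 0.08, "tz": 0.0533, "az": -0.39}, {"tx": 0.0307, "ty": 0.08, "tz": 0.08, "az": -0.3928}, {"tx": 0.0307, "ty": 0.08, "tz": 0.12, "az": -0.3928}, {"tx": 0.0307, "ty": 0.08, "tz": 0.16, "az": -0.3928}, {"tx": 0.0307, "ty": 0.08, "tz": 0.1867, "az": -0.3928}, {"tx": 0.0307, "ty": 0.08, "tz": 0.2, "az": -0.3928}, {"tx": 0.0307, "ty": 0.08, "tz": 0.2, "az": -0.3928}, {"tx": 0.0307, "ty": 0.08, "tz": 0.2, "az": -0.3928}]' --jaw 0.07

```text
clock: 7.35
position: [0.5567, -0.1208, 0.1149]
eef_rot: [-3.139, -0.001, 1.57]
contact_force: [0.0, -0.2, 0.9]
grip_width: 0.07
gripper_force: 0.0
```

>>> send_path --segments '[{}, {}, {}, {}, {}, {}, {}, {}, {}]' --jaw 0.0

```text
clock: 8.1
position: [0.5566, -0.1203, 0.1162]
eef_rot: [-3.14, 0.0, 1.571]
contact_force: [-2.8, -0.8, 4.3]
grip_width: 0.0195
gripper_force: 30.0
```

Converted, -0.15 m / 0.75 = -0.2, -0.12 m / 0.75 = -0.16.

>>> send_path --segments '[{}, {}, {}, {}, {"tz": -0.0533}, {"tz": -0.1067}, {"tx": -0.0533, "tz": -0.16}, {"tx": -0.08, "tz": -0.2}, {"tx": -0.08, "tz": -0.2}, {"tx": -0.08, "tz": -0.2}, {"tx": -0.08, "tz": -0.2}]' --jaw 0.05

```text
clock: 9.02
position: [0.5569, -0.18, 0.2654]
eef_rot: [-3.141, -0.001, 1.57]
contact_force: [0.3, 0.6, -0.9]
grip_width: 0.0501
gripper_force: 0.0
```

```bash
python3 - <<'E'
from h import *
import pickle
s=env.read_state();im=vision.snapshot('wrist');pickle.dump((s['position'],s['eef_rot'],im),open('w4.pkl','wb'))
c=cam('wrist',s)
q=proj(c,[[.5573,-.121,.148],[.5573,-.031,.130],[.5573,-.1,.085],[.5608,.019,.144],[.495,.019,.176]]);print(s['position'],q.round(1))
crop(im,170,40,266,190,3,'pics/w4.png')
E
```

```text
[ 0.55689248 -0.18002429  0.26539373] [[ 325.9  122.9]
 [ 325.9    3.9]
 [ 325.8   96. ]
 [ 330.9  -81.3]
 [ 224.3 -107.4]]
```

View pics/w4.png

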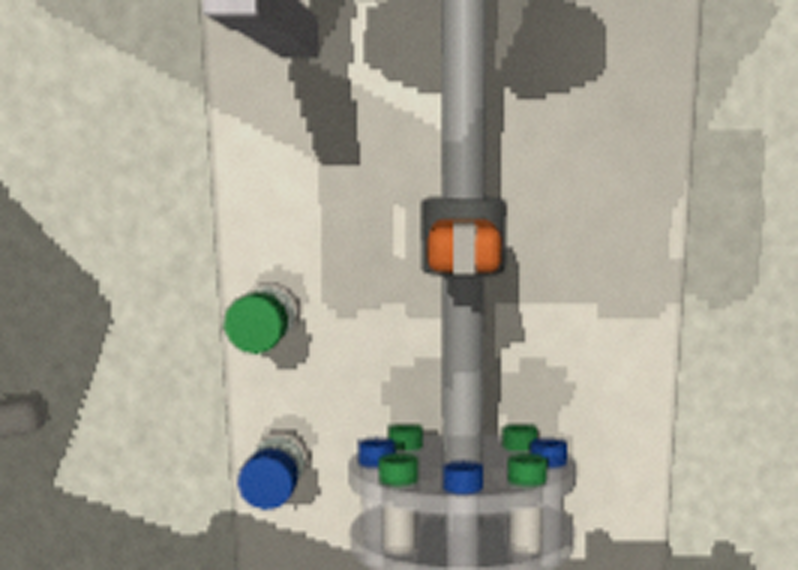

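The picture shows the paddle end at crop (465,247), centred on the shaft (463), so it is upright to about 0.01 rad. The vials stand undisturbed. Next is the slide tab at (0.4945, 0.019).

Converted, 0.2 m / 0.75 = 0.2667, 0.1165 m / 0.75 = 0.1553.

>>> send_path --segments '[{"tx": 0.0533, "ty": -0.0133}, {"tx": 0.1, "ty": -0.0333}, {"tx": 0.1467, "ty": -0.0533}, {"tx": 0.1933, "ty": -0.0733}, {"tx": 0.24, "ty": -0.0836}, {"tx": 0.2667, "ty": -0.0836}, {"tx": 0.2667, "ty": -0.0836, "tz": 0.04}, {"tx": 0.2667, "ty": -0.0836, "tz": 0.08}, {"tx": 0.2667, "ty": -0.0836, "tz": 0.1133}, {"tx": 0.2667, "ty": -0.0836, "tz": 0.14}, {"tx": 0.2667, "ty": -0.0836, "tz": 0.1553}, {"tx": 0.2667, "ty": -0.0836, "tz": 0.1553}, {"tx": 0.2667, "ty": -0.0836, "tz": 0.1553}, {"tx": 0.2667, "ty": -0.0836, "tz": 0.1553}]'

```text
clock: 10.23
position: [0.494, 0.0203, 0.1493]
eef_rot: [-3.14, -0.0, 1.571]
contact_force: [-0.2, -0.6, -0.0]
grip_width: 0.05
gripper_force: 0.0
```

>>> send_path --segments '[{}, {}, {}, {}, {}, {}, {}, {}]' --jaw 0.0

```text
clock: 10.9
position: [0.4949, 0.0196, 0.15]
eef_rot: [3.141, -0.0, 1.571]
contact_force: [-1.0, 0.5, 4.7]
grip_width: 0.0198
gripper_force: 30.0
```

Converted, -0.018 m / 0.75 = -0.024, -0.012 m / 0.75 = -0.016.

>>> send_path --segments '[{"tz": -0.008}, {"tz": -0.016}, {"tz": -0.024}, {"tz": -0.024}, {"tz": -0.024}]'

```text
clock: 11.32
position: [0.495, 0.0197, 0.1681]
eef_rot: [3.141, 0.0, 1.571]
contact_force: [0.2, -0.5, -2.5]
grip_width: 0.0195
gripper_force: 30.0
```

Converted, -0.05 m / 0.75 = -0.0667, -0.047 m / 0.75 = -0.0627.

>>> send_path --segments '[{"tx": -0.0133}, {"tx": -0.0267}, {"tx": -0.04}, {"tx": -0.0533}, {"tx": -0.0627}, {"tx": -0.0667}, {"tx": -0.0667}, {"tx": -0.0667}]'

```text
clock: 11.98
position: [0.4945, -0.0305, 0.1675]
eef_rot: [-3.141, -0.0, 1.57]
contact_force: [-0.2, -0.7, -1.7]
grip_width: 0.0197
gripper_force: 30.0
```

>>> send_path --segments '[{"tz": 0.0053}, {"tz": 0.0107}, {"tz": 0.016}, {"tz": 0.016}, {"tz": 0.016}]'

```text
clock: 12.4
position: [0.4942, -0.03, 0.1551]
eef_rot: [-3.14, -0.0, 1.571]
contact_force: [0.8, 0.6, -1.2]
grip_width: 0.0198
gripper_force: 30.0
```

Going down freely (about 6 mm left). Lowering the rest gently.

Converted, 0.0065 m / 0.75 = 0.0087, 0.0055 m / 0.75 = 0.0073.

>>> send_path --segments '[{"tz": 0.0027}, {"tz": 0.0053}, {"tz": 0.0073}, {"tz": 0.0087}, {"tz": 0.0087}, {"tz": 0.0087}]'

```text
clock: 12.9
position: [0.4947, -0.0303, 0.1499]
eef_rot: [3.141, -0.0, 1.571]
contact_force: [-2.7, 1.4, 7.8]
grip_width: 0.0198
gripper_force: 30.0
```

Converted, -0.15 m / 0.75 = -0.2, -0.14 m / 0.75 = -0.1867.

>>> send_path --segments '[{}, {}, {}, {}, {}, {"tz": -0.04}, {"tz": -0.08}, {"tz": -0.1333}, {"tx": -0.0533, "ty": 0.0267, "tz": -0.16}, {"tx": -0.1067, "ty": 0.04, "tz": -0.1867}, {"tx": -0.12, "ty": 0.04, "tz": -0.2}, {"tx": -0.12, "ty": 0.04, "tz": -0.2}, {"tx": -0.12, "ty": 0.04, "tz": -0.2}]' --jaw 0.05

```text
clock: 13.98
position: [0.525, -0.1211, 0.2994]
eef_rot: [3.141, -0.0, 1.569]
contact_force: [0.1, 0.0, 0.3]
grip_width: 0.0501
gripper_force: 0.0
```

```bash
python3 - <<'E'
from h import *
s=env.read_state();im=vision.snapshot('wrist');c=cam('wrist',s)
q=proj(c,[[.5562,-.121,.148],[.5562,-.031,.130],[.5597,-.031,.144],[.494,-.031,.176],[.494,-.031,.191]]);print(s['position'],q.round(1))
crop(im,200,10,200,150,4,'pics/w5.png')
E
```

```text
[ 0.5249993  -0.12109685  0.29935536] [[357.8 183.2]
 [358.5  84.5]
 [364.   83.9]
 [286.3  82.7]
 [284.1  81.9]]
```

View pics/w5.png

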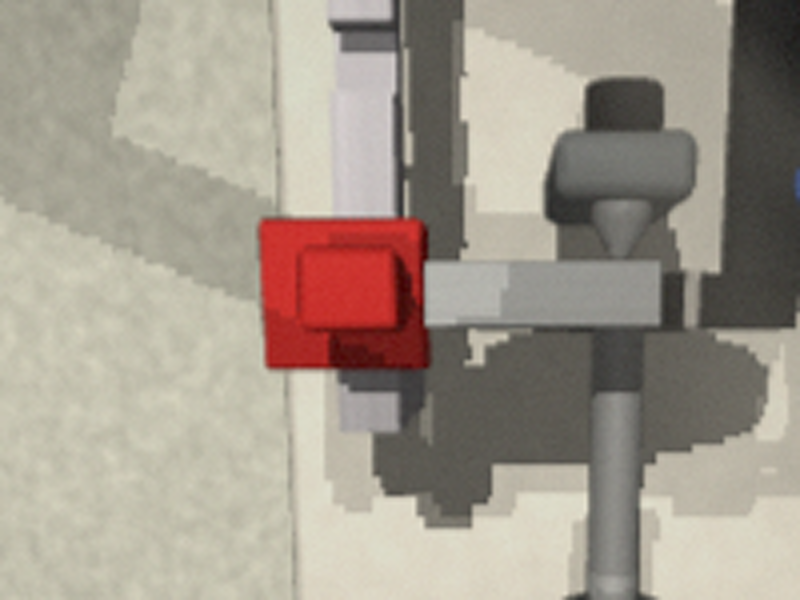

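```bash
python3 - <<'E'
from h import *
im=vision.snapshot('wrist').astype(int);c=cam('wrist')
m=(im[:,:,0]>130)&(im[:,:,1]<im[:,:,0]*.65)&(im[:,:,1]>im[:,:,0]*.4)
y,x=np.nonzero(m[150:215,320:400]);print(x.min()+320,x.max()+320,y.min()+150,y.max()+150)
print(proj(c,[[.5562+e,-.121,.148] for e in(-.01,.01)]).round(1),env.read_state()['clock'])
order.close_job()
E
```

```text
349 368 179 190
[[349.4 185.8]
 [370.4 185.8]] 14.0833
the job is handed in; nothing more can be done
```

I handed the job in at about 14 s: the paddle is upright to within about 0.02 rad, and the red slide is fully home in the lock notch with its nose in the wheel's slot. The arm is clear of everything, and nothing else was moved.

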